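Close a snap-back watch in the crank press

TASK

Close the watch in the case press: swing the folded crank handle on the handwheel all the way out until it latches, then crank the wheel clockwise until the ram has pushed the case back fully home, stopping as soon as you feel it bottom so that the watch is not crushed. Then crank back until the ram stands well clear of the watch (about 5 mm), let go, and leave the loupe, the yellow cup and the jar where they are.

Things in the scene. Friction and masses are not known exactly. Their poses are not given: they have to be found in the camera images.
- press: Grey bench press, base plate 185 x 335 x 12 mm. Origin: underside of the base, straight below the centre of the circle on which the swung-out knob travels. -x is its front, z up. The handwheel's centre is at (43, 0, 105) mm in this frame; its spindle leans 35 degrees from the vertical to the front: outward direction (-0.574, 0, 0.819). Head and column of the ram: y -120 to -246 mm, 202 mm high.
- lamp (a point): Centre of the underside of the white lamp bar (47 x 100 x 22 mm), 320 mm above the press's underside, fixed over the far half of the wheel on a 16 mm post behind the wheel (at (118, -72) mm in the press's frame). A tool held upright cannot follow the knob round under it; one leaning with the spindle passes.
- wheel_center (a point): Centre of the handwheel's flat face (disc 120 mm diameter, 10 mm thick below this point; a hub stands 8 mm above it). z: along the spindle, outward. The frame turns with the wheel: its -x points from the centre to the crank's hinge.
- crank_hinge (a point): Hinge of the folding crank, between two cheeks near the rim: 50 mm from the spindle axis, 30 mm above the wheel's face. Its axis lies across the wheel's radius.
- fork (a point): Top of the fixed steel fork at the wheel's front rim, 38 mm above the level of the face, 71 mm from the spindle axis. While the crank is folded, its steel heel (22 mm long, behind the hinge) sits in it and the wheel cannot turn; it comes free at about 1.2 rad of the crank.
- knob_center (a point): Centre of the crank's red ball knob, 26 mm diameter, 45 mm from the hinge (steel stem 10 mm diameter). Folded, it lies near the wheel's centre, 30 mm above the face; swung out, the crank stands parallel to the spindle and the ball is 75 mm above the face, 50 mm from the spindle axis. The ball spins freely about the stem, so the tool need not turn with the wheel.
- crank (a joint): Fold angle of the crank, rad: 0 folded flat over the wheel, 1.571 fully out at its stop (parallel to the spindle). Starts 0 to 0.1. Swing it by moving the ball on its 45 mm arc from the wheel's centre towards the hinge and up. From 0.8 on it pushes a spring catch aside (2 to 4 N at the ball); the catch snaps in behind it at about 1.54, helping it on from 1.4, and holds the crank out.
- latch (a joint): Spring catch under the hinge, m: 0 sprung out (also while the crank is folded), up to 0.012 pushed in while the crank passes over it. Latched: crank at 1.5 or more with the catch back at 0.
- wheel (a joint): Handwheel angle, rad, 0 at the start (fork position), growing clockwise as seen looking at the face; to 9.5. The ram goes down 3 mm per rad. Friction about 1 N at the knob while nothing is pressed; the wheel stays where it is left.
- ram: The steel ram with its white plastic die, vertical. Origin at the die's face, 77 mm above the press's underside at the start; goes down as the wheel turns clockwise. The die yields about 1 mm per 100 N. 10 N along the crank's path make about 165 N at the ram.
- ram_face (a point): Centre of the die's flat underside (26 mm diameter).
- watch: Watch case (40 mm diameter, steel) back up in a blue holder, fixed on the press's anvil under the ram. Origin 26 mm below the case's rim; its height on the press differs from start to start by up to 6 mm. z is up. More than 200 N of the ram crushes it.
- back_top (a point): Centre of the top of the brass case back, a disc 35 mm in diameter and 3 mm thick; 12 to 18 mm below the ram at the start.
- case_back (a joint): How far the case back is pressed in, m: 0 sitting proud, 0.003 fully home (flush). It moves at about 45 N of the ram (about 3 to 4 N at the knob), then stops hard and the force at the knob rises by about 15 to 18 N per rad of the wheel.
- loupe: Black loupe, 38 mm diameter, 34 mm high, standing in front of the press. Origin under its centre. Leave alone.
- parts_cup: Yellow plastic cup, 44 mm diameter, 30 mm high, beside the press. Origin under its centre. Leave alone.
- oil_jar: Small glass jar with blue cap, 36 mm diameter, 45 mm high, beside the press. Origin under its centre. Leave alone.

How it is judged:
On the way, in this order (a step that is already met when the one before it is completed fails the run):
1. the crank is swung out and latched (value of joint crank above 1.48 rad and value of joint latch below 0.002 m), for 0.2 s.
2. the case back is pressed home (value of joint case_back above 0.0025 m), for 0.1 s.
At the end, for the whole second after the job is handed in: The case back is home (pressed in more than 2.5 of its 3 mm), the ram stands at least 3 mm above it, the crank is out (1.48 rad or more) and latched, the wheel is at rest, the bystanders are where they were (within 15 mm) (all of step 1 and value of joint case_back above 0.0025 m and z of ram_face in the frame of back_top above 0.003 m and velocity of joint wheel between -0.1 and 0.1 rad/s); the robot touches nothing.
It fails at once if the ram presses the watch with more than 200 N (contact force between ram and watch above 200 N).
It fails at once if a bystander is moved more than 15 mm (distance of any of loupe, parts_cup, oil_jar from where it was at the start of the episode above 0.015 m).
It also fails if it takes over 72 s, if anything falls off the work surface, if the arm or the gripper's body presses on something with over 40 N, if the wrist force passes 120 N, or if a joint passes its speed limit or range.

ROBOT

A 6-joint arm with a two-finger parallel gripper is mounted at the origin on the work surface. World frame = base frame: x ahead of the robot, y to its left, z up, the work surface at z = 0. Lengths are in m, angles in rad, forces in N, time in s.
With the tool pointing down it reaches from about 0.35 to 0.725 m from the base axis. Payload 6 kg.
Tool frame: the origin (TCP) lies midway between the tips of the shut fingers; the grasp point (between the pads) lies 19 mm behind it; z points along the fingers, y is the line along which they close (so a half turn about z gives the same grasp; the last joint's range is limited). The gripper opens to 85 mm and grips with 20 to 120 N. Pads are 22 mm wide; open, the fingers measure 114 mm over their backs; the gripper's body (76 mm by 85 mm) begins 54 mm behind the grasp point. The pads swing forward as they close: fully open they stand 13 mm farther back than shut.
Start: joints at [1.525, 0.04, 0.085, 0, -1.615, -0.334], TCP at [0.222, 0.557, 0.231] pointing down, gripper open.
Joint ranges: [-2.56, 2.56], [-1.29, 2.01], [-1.08, 1.49], [-3.29, 1.98], [-2.81, -0.18], [-2.99, 2.99]. Speed limits (rad/s): [2.57, 2.57, 3.01, 3.14, 3.14, 3.14].

INTERFACE

Orientations are given as a 3x3 rotation matrix whose columns are the frame's x, y, z axes.
In Python, from plant import * gives the robot as it stands. The module is installed in compiled form; this text tells all that it offers.
- The arm moves only by the tool apply_moves, never from a script. Its argument "deltas" is a list of rows, each an object of numbers: "tx", "ty", "tz": the shift along the tool's x, y, z in cm; "rx", "ry", "rz": the turn, a rotation vector about the tool's x, y, z in degrees. A call has 1 to 20 rows; each row shifts and turns the commanded pose from where the row before left it, along the tool's axes as they then stand; what a row does not reach is not made up. A row lasts 1/12 s, in which the tool goes at most 41.7 mm and 7.16 degrees, less where a joint would pass 70% of its speed; a pose out of reach is approached as far as the arm can. A call with a gripper value outside its range is refused whole. "gripper" is the finger opening in cm, from 0 to 8.54, set as the call begins (left out, the last holds). The fingers move at their own pace and stop on an object; "newtons" is the grip in N (left out, the last holds). Time passes only in rows, so rows that do not move let the fingers close. It gives the time, the measured TCP pose, the force, the opening and the grip force at its end, in the units of the state.
- state(): the state, without advancing time (a new reading comes with each control period).
- read_camera(name): name is "scene" or "top" or "wrist"; returns the picture (420x560x3 uint8, red, green, blue); there is no depth.
- calibration(name): a dict with "camera_matrix" (3x3 intrinsics, pixels), "R" (3x3) and "t" (3): a world point X has camera coordinates R X + t. Camera axes: x right, y down, z forward; pixel columns grow to the right and rows downward; lengths in m; the calibration is good to about 2 mm. The wrist camera is an equidistant fisheye: a pixel r from the principal point sees the ray r / f radians off the axis. A picture is of the moment at which its call begins: read the wrist's pose just before it. calibration takes no time and is no camera call; for the wrist camera it gives the pose at the moment of the call.
- finish_job(): hands the job in; it is judged then, once.
The state is a dict: "t": time; "q": joint angles; "joint_velocities": joint speeds; "effort": joint torques, N m; "tcp_pos": TCP position; "eef_rot": TCP orientation; "contact_force": force on the tool from outside, world axes, zero at the start; "wrist_torque": the same for the moment, N m; "grip_width": finger opening in m; "grip_force": force on a finger pad.
Only numpy, scipy, OpenCV 4.12 (cv2) and the standard library are available. Lean on these libraries where they do the work, as an engineer would, in place of code of your own. Each camera call takes 0.05 s, during which the arm holds its last target. There are 200 camera calls.

## Working session

There is one attempt and no reset: what is moved stays moved. The work goes in short steps, Python scripts to look and compute and a tool call to move; the robot and the scene stay as the last step left them, time stands still between calls to the robot, and variables do not carry over. Pictures are saved under pics/ and viewed, at most 10 in all, crops included, and the job is handed in when it is done.

Besides the shell and the picture viewer there is one more tool, called after "Emit:" as name(argument=value, ...) on one line, values as JSON. apply_moves: Moves the arm, as the interface text tells. Its arguments: {"type":"object","properties":{"deltas":{"type":"array","items":{"type":"object","properties":{"tx":{"type":"number"},"ty":{"type":"number"},"tz":{"type":"number"},"rx":{"type":"number"},"ry":{"type":"number"},"rz":{"type":"number"}}}},"gripper":{"type":"number"},"newtons":{"type":"number"}},"required":["deltas"]}

```bash
mkdir -p pics; cat > h.py <<'E'
from plant import *
import numpy as np, cv2
def ray(c,u,v):
    K,R,t=c["camera_matrix"],np.array(c["R"]),np.array(c["t"])
    K=np.array(K); d=R.T@np.linalg.inv(K)@np.array([u,v,1.]); o=-R.T@t
    return o,d/np.linalg.norm(d)
def onplane(c,u,v,z):
    o,d=ray(c,u,v); return o+d*(z-o[2])/d[2]
def tri(l):
    A=0;b=0
    for o,d in l:
        P=np.eye(3)-np.outer(d,d);A=A+P;b=b+P@o
    return np.linalg.solve(A,b)
E
python3 - <<'E'
from h import *
s=state();print(s)
for n in("scene","top"):
    im=read_camera(n);cv2.imwrite(f"pics/{n}0.png",im[...,::-1]);c=calibration(n);print(c)
    np.save(f"pics/{n}0.npy",im)
    hsv=cv2.cvtColor(im,cv2.COLOR_RGB2HSV)
    for nm,m in dict(red=((hsv[...,0]<6)|(hsv[...,0]>174))&(hsv[...,1]>140)&(hsv[...,2]>60),white=(hsv[...,1]<25)&(hsv[...,2]>225)).items():
        N,L,S,C=cv2.connectedComponentsWithStats(m.astype(np.uint8))
        for i in range(1,N):
            if S[i,4]>25: print(n,nm,S[i],C[i])
E
```

```text
{'t': 0.0, 'q': array([ 1.52468402e+00,  4.08035063e-02,  8.37995969e-02, -4.71259691e-04,
       -1.61547967e+00, -3.33696361e-01]), 'joint_velocities': array([0.0007143 , 0.00189213, 0.00174198, 0.00095435, 0.00054639,
       0.00026601]), 'effort': array([-5.66711878e-04, -3.68192911e+01,  3.47423565e+01,  6.93246827e+00,
       -5.22265647e-03,  8.07894764e-06]), 'tcp_pos': array([0.222247 , 0.5569694, 0.2302759]), 'eef_rot': array([[ 9.28743274e-01, -3.70723118e-01, -5.48064383e-04],
       [-3.70723507e-01, -9.28741790e-01, -1.66375743e-03],
       [ 1.07783045e-04,  1.74838387e-03, -9.99998466e-01]]), 'contact_force': array([0.35040205, 0.13520274, 0.03567186]), 'wrist_torque': array([-0.03846334, -0.0156927 , -0.03163733]), 'grip_force': 0.0, 'grip_width': 0.08546912816964965}
{'camera_matrix': array([[408.11078071,   0.        , 277.16564822],
       [  0.        , 408.11078071, 213.69979288],
       [  0.        ,   0.        ,   1.        ]]), 'R': array([[-0.83166154,  0.55521142, -0.00890823],
       [ 0.34219585,  0.49981526, -0.79566746],
       [-0.43731119, -0.66477439, -0.60566817]]), 't': array([ 0.45773027, -0.06787087,  1.17108719])}
scene red [286 237  12  13 107] [291.44859813 243.        ]
scene white [295  85  13   6  49] [301.32653061  87.08163265]
scene white [279  87  18   6  57] [287.10526316  90.1754386 ]
{'camera_matrix': array([[501.55284079,   0.        , 280.45292029],
       [  0.        , 501.55284079, 213.65113734],
       [  0.        ,   0.        ,   1.        ]]), 'R': array([[-1.27123320e-02, -9.99915482e-01, -2.72512350e-03],
       [-9.76512461e-01,  1.30009372e-02, -2.15068335e-01],
       [ 2.15085587e-01, -7.29030165e-05, -9.76595200e-01]]), 't': array([0.03003632, 0.59915775, 1.00652678])}
top red [253 220  10  11  85] [257.72941176 224.90588235]
```

```bash
python3 - <<'E'
import cv2,numpy as np
a=cv2.imread("pics/scene0.png");b=cv2.imread("pics/top0.png")
a=cv2.resize(a[120:370,130:430],None,fx=2,fy=2,interpolation=cv2.INTER_CUBIC);b=cv2.resize(b[60:360,120:420],None,fx=2,fy=2,interpolation=cv2.INTER_CUBIC)
cv2.imwrite("pics/a.png",a);cv2.imwrite("pics/b.png",b)
E
```

```text
(no output)
```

View pics/scene0.png

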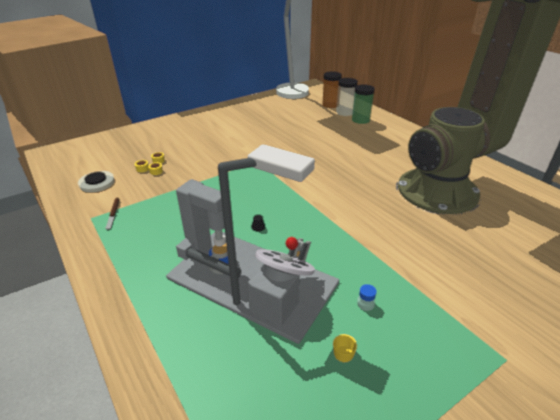

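View pics/b.png

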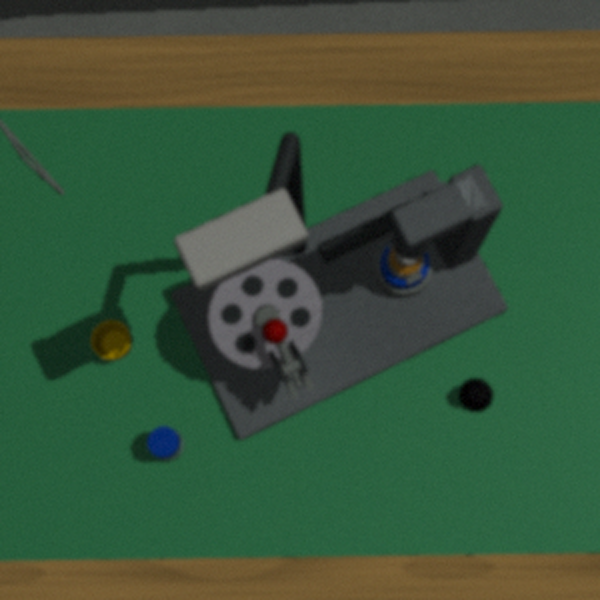

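The scene view shows the press mid-mat, with the red knob at (291,243). In the top crop the knob is at (275,330), the base corners at about (165,293), (238,438) and (507,308), and the lamp bar over the far half of the wheel. The fork and hinge are at about (292,372).

```bash
python3 - <<'E'
from h import *
ct,cs=calibration("top"),calibration("scene")
k=tri([ray(ct,257.7,224.9),ray(cs,291.4,243.0)]);print("knob",k)
f=lambda u,v,z:onplane(ct,120+u/2,60+v/2,z)
A,B,C=f(165,293,.012),f(238,438,.012),f(507,308,.012);print(A,B,C,np.linalg.norm(A-B),np.linalg.norm(B-C))
yd=B-C;yaw=np.arctan2(-yd[0],yd[1]);xd=A-B
print("yaw",yaw,np.arctan2(xd[1],xd[0]))
# wheel ellipse in top image
im=np.load("pics/top0.npy");hsv=cv2.cvtColor(im,cv2.COLOR_RGB2HSV)
R=lambda y:np.array([[np.cos(y),-np.sin(y),0],[np.sin(y),np.cos(y),0],[0,0,1]])
for y in(yaw,np.arctan2(xd[1],xd[0])):
    # knob folded: wheel center + 30mm outward + (hinge 50 out along front-dir, knob 5mm from axis)
    n=np.array([-.574,0,.819]);r=np.array([-.819,0,-.574])
    kp=np.array([.043,0,.105])+.03*n+.005*r
    print("origin",k-R(y)@kp, "kp",kp)
for u,v in[(266,312),]: print("wheelc",f(u,v,.105))
E
```

```text
knob [0.56251494 0.06873074 0.12765319]
[0.6300616  0.19768717 0.012     ] [0.46633571 0.11459429 0.012     ] [ 0.60764085 -0.18654016  0.012     ] 0.18360444609689222 0.3326395997016841
yaw 0.43874040183859797 0.46963923912921524
origin [0.54288378 0.05951897 0.00095319] kp [0.021685 0.       0.1267  ]
origin [0.54317774 0.05891688 0.00095319] kp [0.021685 0.       0.1267  ]
wheelc [0.58655088 0.07868583 0.105     ]
```

```bash
cat >> h.py <<'E'
O=np.array([.543,.059,.0]);YAW=.452
Rp=np.array([[np.cos(YAW),-np.sin(YAW),0],[np.sin(YAW),np.cos(YAW),0],[0,0,1]])
n=np.array([-.5736,0,.8192]);ex=np.array([.8192,0,.5736]);ey=np.array([0,-1.,0])
RT=Rp@np.column_stack([ex,ey,-n])   # tool orientation for cranking
CC=np.array([0,0,.166])             # circle centre
HI=np.array([.043,0,.105])+.03*n-.05*ex
W=lambda p:O+Rp@np.array(p)
from scipy.spatial.transform import Rotation as Ro
def rel(target,Rt=None):
    s=state();R=s["eef_rot"];print("t",s["t"],"tcp",s["tcp_pos"].round(4),"delta tool cm",(R.T@(target-s["tcp_pos"])*100).round(2))
    if Rt is not None: print("rot deg",np.degrees(Ro.from_matrix(R.T@Rt).as_rotvec()).round(2))
E
python3 - <<'E'
from h import *
s=state();c=calibration("wrist");C=-np.array(c["R"]).T@c["t"];print("cam in tool",s["eef_rot"].T@(C-s["tcp_pos"]),"axis",s["eef_rot"].T@np.array(c["R"])[2])
ct=calibration("top")
for u,v in[(175,238),(285,188),(308,236),(200,287)]: print("lamp top press",(Rp.T@(onplane(ct,120+u/2,60+v/2,.342)-O)).round(3))
for nm,u,v,z in[("cup",110,340,.03),("jar",163,442,.045),("loupe",476,394,.034)]: print(nm,onplane(ct,120+u/2,60+v/2,z).round(3))
print("fold knob",W(HI+.045*ex),"RT",RT.round(3))
rel(W(HI+.045*ex+.12*n),RT)
E
```

```text
cam in tool [ 0.07152147 -0.00078069 -0.14250062] axis [-2.82194843e-01  1.91782372e-04  9.59357094e-01]
lamp top press [0.083 0.048 0.342]
lamp top press [ 0.081 -0.049  0.342]
lamp top press [ 0.037 -0.048  0.342]
lamp top press [0.037 0.047 0.342]
cup [0.574 0.254 0.03 ]
jar [0.46  0.191 0.045]
loupe [ 0.508 -0.144  0.034]
fold knob [0.56251719 0.06847607 0.126708  ] RT [[ 0.737  0.437  0.516]
 [ 0.358 -0.9    0.251]
 [ 0.574  0.    -0.819]]
t 0.1 tcp [0.2223 0.557  0.2304] delta tool cm [45.08 37.84  0.6 ]
rot deg [ 14.63  32.96 -46.11]
```

Emit:
apply_moves(deltas=[{"tx":2.5,"ty":2.1},{"tx":2.5,"ty":2.1},{"tx":2.5,"ty":2.1},{"tx":2.5,"ty":2.1},{"tx":2.5,"ty":2.1},{"tx":2.5,"ty":2.1},{"tx":2.5,"ty":2.1},{"tx":2.5,"ty":2.1},{"tx":2.5,"ty":2.1},{"tx":2.5,"ty":2.1},{"tx":2.5,"ty":2.1},{"tx":2.5,"ty":2.1},{"tx":2.5,"ty":2.1},{"tx":2.5,"ty":2.1},{"tx":2.5,"ty":2.1},{"tx":2.5,"ty":2.1},{"tx":2.5,"ty":2.1},{"tx":2.5,"ty":2.1}], gripper=5, newtons=30)

```text
validation failed for argument at $.de...
```

Emit:
apply_moves(deltas=[{"rz":7},{"rz":7},{"rz":7},{"rz":7},{"rz":7},{"rz":7},{"rz":7},{"rz":7},{"rz":7},{"rz":7},{"rz":7},{"rz":7},{"rz":7},{"rz":7},{"rz":7},{"rz":7},{"rz":7},{"rz":7},{"rz":7}])

```text
validation failed for argument at $.de...
```

```bash
sed -i 's/^RT=.*/RT=Rp@np.column_stack([-ex,-ey,-n])/' h.py; python3 - <<'E'
from h import *
print(state()["q"].round(2))
rel(W(HI+.045*ex+.08*n),RT)
E
```

```text
[ 1.52  0.04  0.08 -0.   -1.62 -0.33]
t 0.1 tcp [0.2223 0.557  0.2304] delta tool cm [46.62 36.14  3.88]
rot deg [ 40.18 -17.83 127.32]
```

Emit:
apply_moves(deltas=[{"tx":2.5,"ty":2.1,"tz":0,"rx":0,"ry":0,"rz":0}], gripper=5, newtons=30)

```text
t: 0.18
tcp_pos: [0.236, 0.5302, 0.2284]
eef_rot: [[0.93, -0.368, -0.001], [-0.368, -0.93, -0.004], [0.0, 0.004, -1.0]]
contact_force: [1.6, -0.6, -0.5]
grip_width: 0.0757
grip_force: 0.0
```

Emit:
apply_moves(deltas=[{"tx":3,"ty":2.5,"tz":0,"rx":0,"ry":0,"rz":0},{"tx":3,"ty":2.5,"tz":0,"rx":0,"ry":0,"rz":0},{"tx":3,"ty":2.5,"tz":0,"rx":0,"ry":0,"rz":0},{"tx":3,"ty":2.5,"tz":0,"rx":0,"ry":0,"rz":0},{"tx":3,"ty":2.5,"tz":0,"rx":0,"ry":0,"rz":0},{"tx":3,"ty":2.5,"tz":0,"rx":0,"ry":0,"rz":0},{"tx":3,"ty":2.5,"tz":0,"rx":0,"ry":0,"rz":0},{"tx":3,"ty":2.5,"tz":0,"rx":0,"ry":0,"rz":0},{"tx":3,"ty":2.5,"tz":0,"rx":0,"ry":0,"rz":0},{"tx":3,"ty":2.5,"tz":0,"rx":0,"ry":0,"rz":0},{"tx":3,"ty":2.5,"tz":0,"rx":0,"ry":0,"rz":0},{"tx":3,"ty":2.5,"tz":0,"rx":0,"ry":0,"rz":0},{"tx":3,"ty":2.5,"tz":0,"rx":0,"ry":0,"rz":0},{"tx":3,"ty":2.5,"tz":0,"rx":0,"ry":0,"rz":0}])

```text
t: 1.35
tcp_pos: [0.4985, 0.0458, 0.2312]
eef_rot: [[0.929, -0.371, -0.0], [-0.371, -0.929, 0.0], [-0.0, -0.0, -1.0]]
contact_force: [0.5, 0.2, 0.6]
grip_width: 0.0498
grip_force: 0.0
```

Emit:
apply_moves(deltas=[{"tx":0,"ty":0,"tz":0,"rx":0,"ry":0,"rz":7},{"tx":0,"ty":0,"tz":0,"rx":0,"ry":0,"rz":7},{"tx":0,"ty":0,"tz":0,"rx":0,"ry":0,"rz":7},{"tx":0,"ty":0,"tz":0,"rx":0,"ry":0,"rz":7},{"tx":0,"ty":0,"tz":0,"rx":0,"ry":0,"rz":7},{"tx":0,"ty":0,"tz":0,"rx":0,"ry":0,"rz":7},{"tx":0,"ty":0,"tz":0,"rx":0,"ry":0,"rz":7},{"tx":0,"ty":0,"tz":0,"rx":0,"ry":0,"rz":7},{"tx":0,"ty":0,"tz":0,"rx":0,"ry":0,"rz":7},{"tx":0,"ty":0,"tz":0,"rx":0,"ry":0,"rz":7},{"tx":0,"ty":0,"tz":0,"rx":0,"ry":0,"rz":7},{"tx":0,"ty":0,"tz":0,"rx":0,"ry":0,"rz":7},{"tx":0,"ty":0,"tz":0,"rx":0,"ry":0,"rz":7},{"tx":0,"ty":0,"tz":0,"rx":0,"ry":0,"rz":7},{"tx":0,"ty":0,"tz":0,"rx":0,"ry":0,"rz":7},{"tx":0,"ty":0,"tz":0,"rx":0,"ry":0,"rz":7},{"tx":0,"ty":0,"tz":0,"rx":0,"ry":0,"rz":7},{"tx":0,"ty":0,"tz":0,"rx":0,"ry":0,"rz":7},{"tx":0,"ty":0,"tz":0,"rx":0,"ry":0,"rz":6}])

```text
t: 2.93
tcp_pos: [0.498, 0.0477, 0.2309]
eef_rot: [[-0.9, -0.437, -0.001], [-0.437, 0.9, -0.0], [0.001, 0.0, -1.0]]
contact_force: [-0.2, -0.4, -0.2]
grip_width: 0.05
grip_force: 0.0
```

```bash
python3 - <<'E'
from h import *
print(state()["q"].round(2))
rel(W(HI+.045*ex+.08*n),RT)
E
```

```text
[ 0.5  -0.23 -0.17 -0.   -1.63 -1.62]
t 2.9333 tcp [0.498  0.0477 0.2309] delta tool cm [-2.13 -0.95  3.86]
rot deg [ 1.000e-02 -3.505e+01 -1.000e-02]
```

Emit:
apply_moves(deltas=[{"tx":0,"ty":0,"tz":0,"rx":0,"ry":-7,"rz":0},{"tx":0,"ty":0,"tz":0,"rx":0,"ry":-7,"rz":0},{"tx":0,"ty":0,"tz":0,"rx":0,"ry":-7,"rz":0},{"tx":0,"ty":0,"tz":0,"rx":0,"ry":-7,"rz":0},{"tx":0,"ty":0,"tz":0,"rx":0,"ry":-7,"rz":0},{"tx":0,"ty":0,"tz":0,"rx":0,"ry":0,"rz":0}])

```text
t: 3.43
tcp_pos: [0.4948, 0.0462, 0.2281]
eef_rot: [[-0.732, -0.442, 0.519], [-0.359, 0.897, 0.257], [-0.579, 0.002, -0.815]]
contact_force: [-0.9, 0.5, -0.6]
grip_width: 0.05
grip_force: 0.0
```

```bash
python3 - <<'E'
from h import *
print(state()["q"].round(2))
rel(W(HI+.045*ex+.06*n),RT)
im=read_camera("wrist");cv2.imwrite("pics/w1.png",im[...,::-1]);c=calibration("wrist")
hsv=cv2.cvtColor(im,cv2.COLOR_RGB2HSV);m=((hsv[...,0]<6)|(hsv[...,0]>174))&(hsv[...,1]>140)&(hsv[...,2]>60)
N,L,S,C=cv2.connectedComponentsWithStats(m.astype(np.uint8))
for i in range(1,N):
    if S[i,4]>40:
        K=np.array(c["camera_matrix"]);f=K[0,0];d=C[i]-K[:2,2];r=np.hypot(*d);a=r/f
        dc=np.array([*(d/r*np.sin(a)),np.cos(a)]);R=np.array(c["R"]);o=-R.T@c["t"];dw=R.T@dc
        k=W(HI+.045*ex);print(S[i],C[i]);t=(k-o)@dw;p=o+dw*t;print("closest pt minus expected, press tool frame",RT.T@(p-k))
E
```

```text
[ 0.53 -0.83 -0.69  0.05 -1.1  -1.65]
t 3.4333 tcp [0.4948 0.0462 0.2281] delta tool cm [ 0.07 -0.98  6.35]
rot deg [0.28 0.38 0.22]
[255 189  29  27 643] [268.92846034 201.64385692]
closest pt minus expected, press tool frame [-0.00465589  0.00164728 -0.00126066]
```

View pics/w1.png

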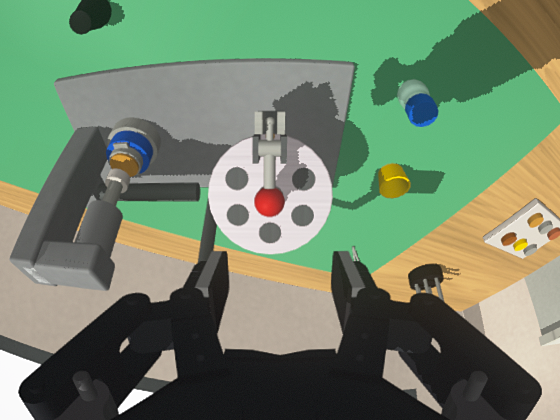

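The wrist view shows the red ball at (269,202), the stem running up to the hinge cheeks at (270,135), and the fingers straddling it. The measured pose agrees with the earlier one within about 4 mm.

Emit:
apply_moves(deltas=[{"tx":-0.2,"ty":-0.9,"tz":2.5,"rx":0.3,"ry":0.4,"rz":0.2},{"tx":0,"ty":0,"tz":3,"rx":0,"ry":0,"rz":0},{"tx":0,"ty":0,"tz":3,"rx":0,"ry":0,"rz":0},{"tx":0,"ty":0,"tz":2.5,"rx":0,"ry":0,"rz":0},{"tx":0,"ty":0,"tz":1.5,"rx":0,"ry":0,"rz":0},{"tx":0,"ty":0,"tz":1,"rx":0,"ry":0,"rz":0},{"tx":0,"ty":0,"tz":0,"rx":0,"ry":0,"rz":0},{"tx":0,"ty":0,"tz":0,"rx":0,"ry":0,"rz":0}])

```text
t: 4.15
tcp_pos: [0.5731, 0.0738, 0.1214]
eef_rot: [[-0.741, -0.437, 0.51], [-0.362, 0.899, 0.245], [-0.566, -0.003, -0.824]]
contact_force: [-0.3, -0.0, 0.4]
grip_width: 0.05
grip_force: 0.0
```

```bash
python3 - <<'E'
from h import *
rel(W(HI+.045*ex-.014*n),RT);print(state()["contact_force"])
im=read_camera("wrist");cv2.imwrite("pics/w2.png",im[...,::-1])
E
```

```text
t 4.15 tcp [0.5731 0.0738 0.1214] delta tool cm [ 0.66 -0.02  0.3 ]
rot deg [-0.13 -0.5   0.1 ]
[-0.33901766 -0.01042804  0.42543711]
```

View pics/w2.png

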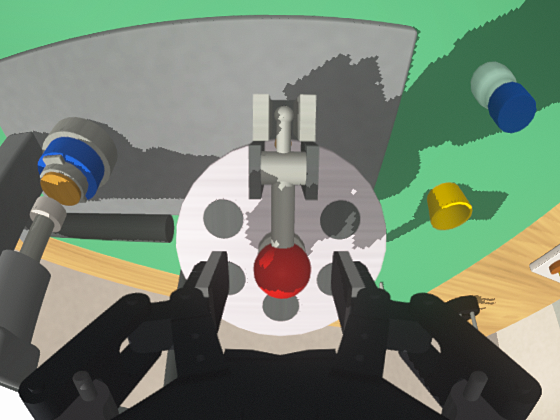

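The ball at (282,270) sits between the pads. I'll nudge and close.

Emit:
apply_moves(deltas=[{"tx":0.3,"ty":0,"tz":0.2,"rx":0,"ry":-0.5,"rz":0},{"tx":0,"ty":0,"tz":0,"rx":0,"ry":0,"rz":0}])

```text
t: 4.37
tcp_pos: [0.5713, 0.0731, 0.1186]
eef_rot: [[-0.735, -0.437, 0.519], [-0.358, 0.9, 0.25], [-0.576, -0.002, -0.817]]
contact_force: [-0.3, -0.1, 0.0]
grip_width: 0.0499
grip_force: 0.0
```

Emit:
apply_moves(deltas=[{"tx":0,"ty":0,"tz":0,"rx":0,"ry":0,"rz":0},{"tx":0,"ty":0,"tz":0,"rx":0,"ry":0,"rz":0},{"tx":0,"ty":0,"tz":0,"rx":0,"ry":0,"rz":0},{"tx":0,"ty":0,"tz":0,"rx":0,"ry":0,"rz":0},{"tx":0,"ty":0,"tz":0,"rx":0,"ry":0,"rz":0},{"tx":0,"ty":0,"tz":0,"rx":0,"ry":0,"rz":0}], gripper=2, newtons=30)

```text
t: 4.87
tcp_pos: [0.5717, 0.0737, 0.1185]
eef_rot: [[-0.735, -0.437, 0.519], [-0.358, 0.899, 0.25], [-0.576, -0.002, -0.818]]
contact_force: [-0.8, 4.8, 1.3]
grip_width: 0.0241
grip_force: 29.4
```

```bash
python3 - <<'E'
from h import *
rel(W(HI+.045*ex-.014*n),RT);s=state();print(RT.T@s["contact_force"])
for a in range(0,91,9):
    t=np.radians(a); print(a,((1-np.cos(t))*4.5).round(2),(-np.sin(t)*4.5).round(2))
E
```

```text
t 4.8667 tcp [0.5717 0.0737 0.1185] delta tool cm [ 0.4  -0.07  0.12]
rot deg [-0.07  0.16  0.09]
[-1.85270117  4.67880312 -0.30118224]
0 0.0 -0.0
9 0.06 -0.7
18 0.22 -1.39
27 0.49 -2.04
36 0.86 -2.65
45 1.32 -3.18
54 1.85 -3.64
63 2.46 -4.01
72 3.11 -4.28
81 3.8 -4.44
90 4.5 -4.5
```

Emit:
apply_moves(deltas=[{"tx":0.06,"ty":0.1,"tz":-0.7,"rx":0,"ry":0,"rz":0},{"tx":0.16,"ty":0,"tz":-0.69,"rx":0,"ry":0,"rz":0},{"tx":0.27,"ty":0,"tz":-0.65,"rx":0,"ry":0,"rz":0},{"tx":0.37,"ty":0,"tz":-0.61,"rx":0,"ry":0,"rz":0},{"tx":0,"ty":0,"tz":0,"rx":0,"ry":0,"rz":0}])

```text
t: 5.28
tcp_pos: [0.5498, 0.0638, 0.1344]
eef_rot: [[-0.736, -0.437, 0.517], [-0.358, 0.9, 0.249], [-0.574, -0.002, -0.819]]
contact_force: [-0.6, 1.3, -3.6]
grip_width: 0.0236
grip_force: 30.0
```

```bash
python3 - <<'E'
from h import *
rel(W(HI+.045*ex-.014*n),RT);s=state();print(RT.T@s["contact_force"],s["grip_width"])
im=read_camera("wrist");cv2.imwrite("pics/w3.png",im[...,::-1])
E
```

```text
t 5.2833 tcp [0.5498 0.0638 0.1344] delta tool cm [-0.66 -0.12  2.8 ]
rot deg [-0.1   0.03  0.05]
[2.01229479 1.41139648 2.97077631] 0.023644711579847048
```

View pics/w3.png

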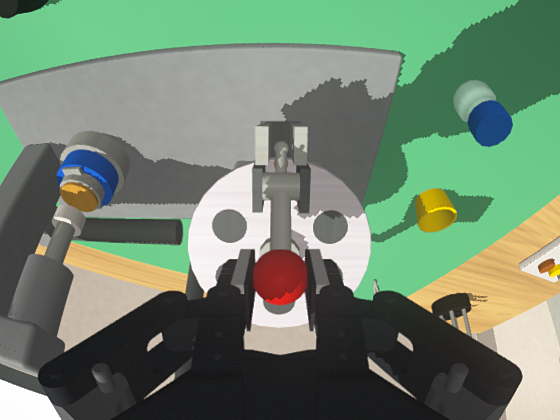

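The ball at (280,277) is still held between the pads and has lifted with the crank at about 36°. I'll continue the arc.

Emit:
apply_moves(deltas=[{"tx":0.46,"ty":0,"tz":-0.53,"rx":0,"ry":0,"rz":0},{"tx":0.53,"ty":0,"tz":-0.46,"rx":0,"ry":0,"rz":0},{"tx":0.61,"ty":0,"tz":-0.37,"rx":0,"ry":0,"rz":0},{"tx":0.65,"ty":0,"tz":-0.27,"rx":0,"ry":0,"rz":0},{"tx":0.69,"ty":0,"tz":-0.16,"rx":0,"ry":0,"rz":0},{"tx":0.7,"ty":0,"tz":-0.06,"rx":0,"ry":0,"rz":0},{"tx":0,"ty":0,"tz":0,"rx":0,"ry":0,"rz":0}])

```text
t: 5.92
tcp_pos: [0.5146, 0.0462, 0.1307]
eef_rot: [[-0.734, -0.437, 0.521], [-0.358, 0.9, 0.25], [-0.577, -0.003, -0.816]]
contact_force: [-3.4, 0.2, 3.6]
grip_width: 0.0241
grip_force: 30.5
```

```bash
python3 - <<'E'
from h import *
rel(W(HI+.045*n-.014*n),RT);s=state();print(RT.T@s["contact_force"],s["grip_width"])
im=read_camera("wrist");cv2.imwrite("pics/w4.png",im[...,::-1])
E
```

```text
t 5.9167 tcp [0.5146 0.0462 0.1307] delta tool cm [ 0.4  -0.09  0.26]
rot deg [-0.16  0.27  0.11]
[ 0.3500599   1.67861762 -4.69088062] 0.024071129905309182
```

View pics/w4.png

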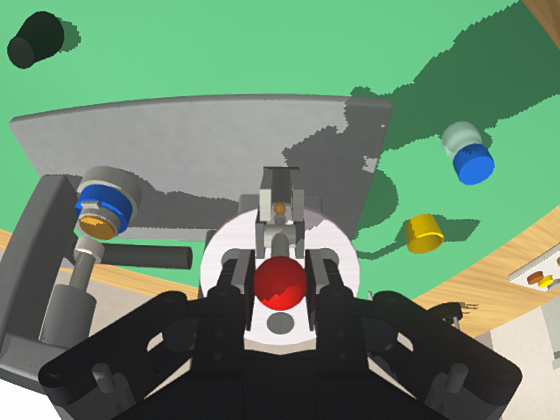

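The crank is nearly out, with the ball at (280,284). The hinge is still ahead of the ball in the view, so I'll push toward the stop.

Emit:
apply_moves(deltas=[{"tx":0.2,"ty":0.05,"tz":0.1,"rx":0,"ry":0.3,"rz":0},{"tx":0,"ty":0,"tz":0,"rx":0,"ry":0,"rz":0}])

```text
t: 6.13
tcp_pos: [0.5148, 0.0463, 0.1306]
eef_rot: [[-0.735, -0.436, 0.519], [-0.36, 0.9, 0.247], [-0.575, -0.005, -0.818]]
contact_force: [-5.1, -1.5, 10.0]
grip_width: 0.0238
grip_force: 30.9
```

```bash
cat > r.py <<'E'
from h import *
rel(W(HI+.045*n-.014*n),RT);s=state();print((RT.T@s["contact_force"]).round(1),s["grip_width"])
E
python3 r.py
```

```text
t 6.1333 tcp [0.5148 0.0463 0.1306] delta tool cm [ 0.42 -0.09  0.24]
rot deg [-0.23  0.07  0.14]
[ -1.4   0.8 -11.2] 0.023787632491919574
```

Emit:
apply_moves(deltas=[{"tx":0.2,"ty":0,"tz":0,"rx":0,"ry":0,"rz":0},{"tx":0,"ty":0,"tz":0,"rx":0,"ry":0,"rz":0}])

```text
t: 6.3
tcp_pos: [0.5135, 0.0457, 0.1299]
eef_rot: [[-0.735, -0.436, 0.519], [-0.359, 0.9, 0.248], [-0.575, -0.005, -0.818]]
contact_force: [-4.6, -0.9, 10.5]
grip_width: 0.0238
grip_force: 30.9
```

```bash
python3 r.py
```

```text
t 6.3 tcp [0.5135 0.0457 0.1299] delta tool cm [ 0.26 -0.09  0.26]
rot deg [-0.23  0.12  0.13]
[ -2.3   1.2 -11.2] 0.023808225921992665
```

Emit:
apply_moves(deltas=[{"tx":0.2,"ty":0,"tz":-0.1,"rx":0,"ry":0,"rz":0},{"tx":0.2,"ty":0,"tz":0,"rx":0,"ry":0,"rz":0},{"tx":0,"ty":0,"tz":0,"rx":0,"ry":0,"rz":0}])

```text
t: 6.55
tcp_pos: [0.5093, 0.044, 0.1263]
eef_rot: [[-0.736, -0.437, 0.517], [-0.36, 0.9, 0.247], [-0.573, -0.004, -0.819]]
contact_force: [-0.8, -0.4, 5.9]
grip_width: 0.0236
grip_force: 30.9
```

```bash
python3 r.py;python3 - <<'E'
from h import *
im=read_camera("wrist");cv2.imwrite("pics/w5.png",im[...,::-1])
E
```

```text
t 6.55 tcp [0.5093 0.044  0.1263] delta tool cm [-0.32 -0.12  0.22]
rot deg [-0.18 -0.03  0.11]
[-2.7  0.  -5.4] 0.023579846602069014
```

View pics/w5.png

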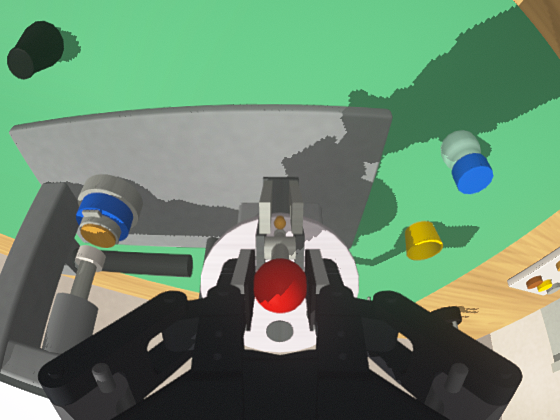

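The ball is at (280,287) and the hinge is only partly hidden behind it. Fx is -2.7 N, so the stop has not been reached; I'll push on.

Emit:
apply_moves(deltas=[{"tx":0.2,"ty":0,"tz":0,"rx":0,"ry":0,"rz":0},{"tx":0.2,"ty":0,"tz":0,"rx":0,"ry":0,"rz":0},{"tx":0,"ty":0,"tz":0,"rx":0,"ry":0,"rz":0}])

```text
t: 6.85
tcp_pos: [0.5081, 0.0442, 0.1258]
eef_rot: [[-0.733, -0.438, 0.521], [-0.359, 0.899, 0.251], [-0.579, -0.003, -0.816]]
contact_force: [14.6, 5.6, 2.4]
grip_width: 0.0234
grip_force: 30.2
```

```bash
python3 r.py
```

```text
t 6.85 tcp [0.5081 0.0442 0.1258] delta tool cm [-0.43 -0.19  0.25]
rot deg [-0.11  0.36  0.15]
[-14.1  -1.3   7. ] 0.023383897586698833
```

Emit:
apply_moves(deltas=[{"tx":0.2,"ty":0,"tz":0,"rx":0,"ry":0,"rz":0},{"tx":0,"ty":0,"tz":0,"rx":0,"ry":0,"rz":0}])

```text
t: 7.02
tcp_pos: [0.5073, 0.0442, 0.1257]
eef_rot: [[-0.731, -0.438, 0.523], [-0.358, 0.899, 0.253], [-0.581, -0.003, -0.814]]
contact_force: [15.7, 8.3, 2.7]
grip_width: 0.0237
grip_force: 30.6
```

```bash
python3 r.py
```

```text
t 7.0167 tcp [0.5073 0.0442 0.1257] delta tool cm [-0.49 -0.23  0.28]
rot deg [-0.07  0.51  0.16]
[-16.1   0.6   8. ] 0.023710305322416976
```

Emit:
apply_moves(deltas=[{"tx":-0.3,"ty":0,"tz":0,"rx":0,"ry":0,"rz":0},{"tx":-0.3,"ty":0,"tz":0,"rx":0,"ry":0,"rz":0},{"tx":0,"ty":0,"tz":0,"rx":0,"ry":0,"rz":0}])

```text
t: 7.27
tcp_pos: [0.5095, 0.0444, 0.1268]
eef_rot: [[-0.736, -0.437, 0.517], [-0.36, 0.9, 0.248], [-0.573, -0.004, -0.82]]
contact_force: [-4.0, -1.3, 9.0]
grip_width: 0.0236
grip_force: 31.9
```

```bash
python3 r.py
```

```text
t 7.2667 tcp [0.5095 0.0444 0.1268] delta tool cm [-0.26 -0.15  0.25]
rot deg [-0.16 -0.04  0.12]
[-1.8  0.6 -9.7] 0.023636601857181534
```

Emit:
apply_moves(deltas=[{"tx":-0.3,"ty":0,"tz":0,"rx":0,"ry":0,"rz":0},{"tx":0,"ty":0,"tz":0,"rx":0,"ry":0,"rz":0}])

```text
t: 7.43
tcp_pos: [0.5112, 0.0449, 0.1278]
eef_rot: [[-0.738, -0.436, 0.515], [-0.36, 0.9, 0.247], [-0.571, -0.004, -0.821]]
contact_force: [-8.1, -2.6, 10.2]
grip_width: 0.0241
grip_force: 32.1
```

```bash
python3 r.py
```

```text
t 7.4333 tcp [0.5112 0.0449 0.1278] delta tool cm [-0.07 -0.12  0.23]
rot deg [-0.19 -0.17  0.11]
[  1.1   1.3 -13.2] 0.02410897289749698
```

Emit:
apply_moves(deltas=[{"tx":-0.3,"ty":0,"tz":-0.1,"rx":0,"ry":0,"rz":0},{"tx":0,"ty":0,"tz":0,"rx":0,"ry":0,"rz":0}])

```text
t: 7.6
tcp_pos: [0.5118, 0.0452, 0.1283]
eef_rot: [[-0.74, -0.436, 0.512], [-0.361, 0.9, 0.245], [-0.568, -0.003, -0.823]]
contact_force: [-9.1, -3.9, 6.0]
grip_width: 0.0238
grip_force: 32.0
```

```bash
python3 r.py
```

```text
t 7.6 tcp [0.5118 0.0452 0.1283] delta tool cm [ 0.02 -0.12  0.23]
rot deg [-0.17 -0.4   0.06]
[  4.6   0.5 -10.6] 0.023824129398923415
```

Emit:
apply_moves(deltas=[{"tx":0.3,"ty":0,"tz":-0.1,"rx":0,"ry":0,"rz":0},{"tx":0,"ty":0,"tz":0,"rx":0,"ry":0,"rz":0}])

```text
t: 7.77
tcp_pos: [0.5093, 0.0444, 0.127]
eef_rot: [[-0.739, -0.436, 0.513], [-0.36, 0.9, 0.247], [-0.57, -0.002, -0.822]]
contact_force: [0.4, -1.1, 1.3]
grip_width: 0.0237
grip_force: 31.3
```

Emit:
apply_moves(deltas=[{"tx":0,"ty":0,"tz":0,"rx":0,"ry":0,"rz":0},{"tx":0,"ty":0,"tz":0,"rx":0,"ry":0,"rz":0},{"tx":0,"ty":0,"tz":0,"rx":0,"ry":0,"rz":0},{"tx":0,"ty":0,"tz":0,"rx":0,"ry":0,"rz":0}], gripper=5)

```text
t: 8.1
tcp_pos: [0.5096, 0.0449, 0.1274]
eef_rot: [[-0.738, -0.437, 0.514], [-0.36, 0.899, 0.247], [-0.57, -0.002, -0.822]]
contact_force: [0.0, 0.0, -0.5]
grip_width: 0.0502
grip_force: 0.0
```

```bash
cat > k.py <<'E'
from h import *
def wray(c,uv):
    K=np.array(c["camera_matrix"]);d=uv-K[:2,2];r=np.hypot(*d);a=r/K[0,0]
    dc=np.array([*(d/r*np.sin(a)),np.cos(a)]);R=np.array(c["R"]);return -R.T@c["t"],R.T@dc
import sys
rays=[]
s=state()
for nm in("wrist","scene"):
    c=calibration(nm);im=read_camera(nm);cv2.imwrite(f"pics/{sys.argv[1]}_{nm}.png",im[...,::-1])
    hsv=cv2.cvtColor(im,cv2.COLOR_RGB2HSV);m=((hsv[...,0]<6)|(hsv[...,0]>174))&(hsv[...,1]>140)&(hsv[...,2]>60)
    N,L,S,C=cv2.connectedComponentsWithStats(m.astype(np.uint8))
    i=1+np.argmax(S[1:,4]) if N>1 else 0;print(nm,S[i],C[i].round(1))
    if i: rays.append(wray(c,C[i]) if nm=="wrist" else ray(c,*C[i]))
o,d=rays[0];r=RT.T@d
k=W(HI+.045*n);print("wrist ray at expected height, minus expected (tool):",(RT.T@(o+d*((k-o)@d)-k)).round(4))
if len(rays)>1:
    p=tri(rays);print("ball",p.round(4),"minus expected (tool)",(RT.T@(p-k)).round(4),"ball in tool",(s["eef_rot"].T@(p-s["tcp_pos"])).round(4))
E
python3 r.py; python3 k.py k1
```

```text
t 8.1 tcp [0.5096 0.0449 0.1274] delta tool cm [-0.2  -0.19  0.27]
rot deg [-0.1  -0.25  0.08]
[0.2 0.  0.4] 0.05023454676590995
wrist [ 252  259   54   54 2252] [278.8 285.4]
scene [301 218  10  11  88] [305.4 222.7]
wrist ray at expected height, minus expected (tool): [-0.0021  0.0023 -0.0012]
ball [0.5091 0.0448 0.1385] minus expected (tool) [-0.0039  0.0021  0.0018] ball in tool [-0.0059  0.0002 -0.0095]
```

Emit:
apply_moves(deltas=[{"tx":-0.4,"ty":0,"tz":0.3,"rx":0,"ry":-0.2,"rz":0},{"tx":0,"ty":0,"tz":0,"rx":0,"ry":0,"rz":0}])

```text
t: 8.37
tcp_pos: [0.5147, 0.0473, 0.1275]
eef_rot: [[-0.736, -0.437, 0.517], [-0.359, 0.9, 0.249], [-0.574, -0.002, -0.819]]
contact_force: [0.3, 0.7, 0.0]
grip_width: 0.0498
grip_force: 0.0
```

Emit:
apply_moves(deltas=[{"tx":0,"ty":0,"tz":0,"rx":0,"ry":0,"rz":0},{"tx":0,"ty":0,"tz":0,"rx":0,"ry":0,"rz":0},{"tx":0,"ty":0,"tz":0,"rx":0,"ry":0,"rz":0},{"tx":0,"ty":0,"tz":0,"rx":0,"ry":0,"rz":0},{"tx":0,"ty":0,"tz":0,"rx":0,"ry":0,"rz":0}], gripper=2)

```text
t: 8.78
tcp_pos: [0.5143, 0.047, 0.1277]
eef_rot: [[-0.736, -0.437, 0.517], [-0.359, 0.9, 0.249], [-0.574, -0.002, -0.819]]
contact_force: [0.1, -0.0, 1.1]
grip_width: 0.0241
grip_force: 29.3
```

```bash
python3 r.py
```

```text
t 8.7833 tcp [0.5143 0.047  0.1277] delta tool cm [ 0.23 -0.18  0.01]
rot deg [-0.11 -0.    0.08]
[-0.7 -0.1 -0.8] 0.024096079535065745
```

Emit:
apply_moves(deltas=[{"tx":-0.3,"ty":0,"tz":0,"rx":0,"ry":0,"rz":0},{"tx":0,"ty":0,"tz":0,"rx":0,"ry":0,"rz":0}])

```text
t: 8.95
tcp_pos: [0.5161, 0.0478, 0.1288]
eef_rot: [[-0.738, -0.437, 0.515], [-0.359, 0.9, 0.248], [-0.572, -0.002, -0.82]]
contact_force: [-5.6, -2.2, 1.4]
grip_width: 0.0237
grip_force: 29.6
```

```bash
python3 r.py
```

```text
t 8.95 tcp [0.5161 0.0478 0.1288] delta tool cm [ 0.46 -0.17 -0.01]
rot deg [-0.12 -0.13  0.07]
[ 4.1  0.5 -4.6] 0.02365387282332357
```

Emit:
apply_moves(deltas=[{"tx":-0.2,"ty":0,"tz":0,"rx":0,"ry":0,"rz":0},{"tx":0,"ty":0,"tz":0,"rx":0,"ry":0,"rz":0}])

```text
t: 9.12
tcp_pos: [0.517, 0.0481, 0.1293]
eef_rot: [[-0.739, -0.436, 0.514], [-0.36, 0.9, 0.247], [-0.57, -0.002, -0.822]]
contact_force: [-10.2, -3.6, 3.3]
grip_width: 0.024
grip_force: 29.8
```

```bash
python3 r.py
```

```text
t 9.1167 tcp [0.517  0.0481 0.1293] delta tool cm [ 0.56 -0.16 -0.02]
rot deg [-0.13 -0.26  0.06]
[ 7.   1.2 -8.9] 0.023952318627643403
```

The catch holds: the force grows with pull and the ball stayed out while released. Now I'll start cranking.

Emit:
apply_moves(deltas=[{"tx":0.5,"ty":0,"tz":0,"rx":0,"ry":0,"rz":0},{"tx":-0.17,"ty":1.29,"tz":0,"rx":0,"ry":0,"rz":0},{"tx":-0.5,"ty":1.21,"tz":0,"rx":0,"ry":0,"rz":0},{"tx":0,"ty":0,"tz":0,"rx":0,"ry":0,"rz":0}])

```text
t: 9.45
tcp_pos: [0.5082, 0.0733, 0.1318]
eef_rot: [[-0.735, -0.438, 0.517], [-0.36, 0.899, 0.25], [-0.575, -0.002, -0.818]]
contact_force: [-1.4, 0.7, 1.5]
grip_width: 0.024
grip_force: 30.3
```

```bash
cat > c.py <<'E'
from h import *
# wheel coordinates of tcp relative to circle centre, start tcp = (0.5143,.047,.1277) at angle 0
T0=np.array([.5143,.047,.1277]);s=state()
p=RT.T@(s["tcp_pos"]-T0)*100+[5,0,0];a=np.arctan2(p[1],p[0]);F=RT.T@s["contact_force"]
ra=np.array([np.cos(a),np.sin(a)]);ta=np.array([-ra[1],ra[0]])
print("t",round(s["t"],2),"ang",round(np.degrees(a)%360,1),"r",np.hypot(*p[:2]).round(2),"z",p[2].round(2),"Ftan",(F[:2]@ta).round(1),"Frad",(F[:2]@ra).round(1),"Fz",F[2].round(1),"rot",np.degrees(Ro.from_matrix(s["eef_rot"].T@RT).as_rotvec()).round(1),"gw",s["grip_width"].round(4))
E
python3 c.py
```

```text
Traceback (most recent call last):
  File "c.py", line 6, in <module>
    print("t",round(s["t"],2),"ang",round(np.degrees(a)%360,1),"r",np.hypot(*p[:2]).round(2),"z",p[2].round(2),"Ftan",(F[:2]@ta).round(1),"Frad",(F[:2]@ra).round(1),"Fz",F[2].round(1),"rot",np.degrees(Ro.from_matrix(s["eef_rot"].T@RT).as_rotvec()).round(1),"gw",s["grip_width"].round(4))
                                                                                                                                                                                                                                                                      ^^^^^^^^^^^^^^^^^^^^^
AttributeError: 'float' object has no attribute 'round'
```

```bash
sed -i 's/s\["grip_width"\].round(4)/s["grip_width"]/' c.py; python3 c.py
```

```text
t 9.45 ang 31.7 r 5.02 z 0.01 Ftan 1.1 Frad 0.6 Fz -1.8 rot [-0.1  0.1  0.1] gw 0.024013210203164687
```

Emit:
apply_moves(deltas=[{"tx":-0.79,"ty":1.04,"tz":0,"rx":0,"ry":0,"rz":0},{"tx":-1.04,"ty":0.79,"tz":0,"rx":0,"ry":0,"rz":0},{"tx":-1.21,"ty":0.5,"tz":0,"rx":0,"ry":0,"rz":0},{"tx":-1.29,"ty":0.17,"tz":0,"rx":0,"ry":0,"rz":0},{"tx":0,"ty":0,"tz":0,"rx":0,"ry":0,"rz":0}])

```text
t: 9.87
tcp_pos: [0.5303, 0.1101, 0.1568]
eef_rot: [[-0.736, -0.437, 0.517], [-0.36, 0.899, 0.248], [-0.574, -0.004, -0.819]]
contact_force: [-0.9, -4.1, 2.5]
grip_width: 0.0239
grip_force: 31.8
```

```bash
python3 c.py
```

```text
t 9.87 ang 91.3 r 4.98 z 0.02 Ftan -0.6 Frad -3.3 Fz -3.5 rot [-0.2  0.   0.2] gw 0.023913309252105865
```

Emit:
apply_moves(deltas=[{"tx":-1.29,"ty":-0.27,"tz":0,"rx":0,"ry":0,"rz":0},{"tx":-1.21,"ty":-0.5,"tz":0,"rx":0,"ry":0,"rz":0},{"tx":-1.04,"ty":-0.79,"tz":0,"rx":0,"ry":0,"rz":0},{"tx":-0.79,"ty":-1.04,"tz":0,"rx":0,"ry":0,"rz":0},{"tx":-0.5,"ty":-1.21,"tz":0,"rx":0,"ry":0,"rz":0},{"tx":-0.17,"ty":-1.29,"tz":0,"rx":0,"ry":0,"rz":0},{"tx":0,"ty":0,"tz":0,"rx":0,"ry":0,"rz":0}])

```text
t: 10.45
tcp_pos: [0.5885, 0.0796, 0.1843]
eef_rot: [[-0.739, -0.435, 0.515], [-0.359, 0.9, 0.246], [-0.571, -0.003, -0.821]]
contact_force: [-6.7, -5.3, 2.1]
grip_width: 0.0239
grip_force: 31.9
```

```bash
python3 c.py
```

```text
t 10.45 ang 183.6 r 4.89 z 0.01 Ftan 2.1 Frad -5.5 Fz -6.5 rot [-0.2 -0.2  0. ] gw 0.023885821655364813
```

Emit:
apply_moves(deltas=[{"tx":0.17,"ty":-1.29,"tz":0,"rx":0,"ry":0,"rz":0},{"tx":0.5,"ty":-1.21,"tz":0,"rx":0,"ry":0,"rz":0},{"tx":0.79,"ty":-1.04,"tz":0,"rx":0,"ry":0,"rz":0},{"tx":0,"ty":0,"tz":0,"rx":0,"ry":0,"rz":0}])

```text
t: 10.78
tcp_pos: [0.5918, 0.0431, 0.1754]
eef_rot: [[-0.739, -0.436, 0.514], [-0.359, 0.9, 0.248], [-0.57, -0.001, -0.821]]
contact_force: [-12.0, -0.8, 3.2]
grip_width: 0.0238
grip_force: 32.2
```

```bash
python3 c.py
```

```text
t 10.78 ang 228.5 r 4.99 z -0.0 Ftan 2.5 Frad -8.2 Fz -9.0 rot [-0.1 -0.2 -0. ] gw 0.023843474699978832
```

Emit:
apply_moves(deltas=[{"tx":1.19,"ty":-0.69,"tz":-0.15,"rx":0,"ry":0,"rz":0},{"tx":0,"ty":0,"tz":0,"rx":0,"ry":0,"rz":0}])

```text
t: 10.95
tcp_pos: [0.5858, 0.0325, 0.1689]
eef_rot: [[-0.738, -0.436, 0.515], [-0.359, 0.9, 0.247], [-0.571, -0.002, -0.821]]
contact_force: [4.2, -2.3, -5.8]
grip_width: 0.0236
grip_force: 31.3
```

```bash
python3 c.py
```

```text
t 10.95 ang 244.5 r 4.9 z -0.05 Ftan 2.6 Frad 3.1 Fz 6.4 rot [-0.1 -0.1  0. ] gw 0.02362947858461358
```

Emit:
apply_moves(deltas=[{"tx":1.21,"ty":-0.5,"tz":0,"rx":0,"ry":0,"rz":0},{"tx":0,"ty":0,"tz":0,"rx":0,"ry":0,"rz":0}])

```text
t: 11.12
tcp_pos: [0.5787, 0.0239, 0.1618]
eef_rot: [[-0.738, -0.436, 0.514], [-0.359, 0.9, 0.247], [-0.571, -0.002, -0.821]]
contact_force: [1.0, -1.8, -5.3]
grip_width: 0.0236
grip_force: 31.7
```

```bash
python3 c.py; python3 k.py k2
```

```text
t 11.12 ang 259.8 r 4.97 z -0.05 Ftan 3.2 Frad 1.5 Fz 4.4 rot [-0.1 -0.2  0. ] gw 0.023625136502604324
wrist [ 253  253   54   55 2439] [279.4 279.8]
scene [266 209  11  12  98] [271.2 214.2]
wrist ray at expected height, minus expected (tool): [-0.0471 -0.0464 -0.0263]
ball [0.5749 0.0211 0.1728] minus expected (tool) [-0.0636 -0.0481  0.0017] ball in tool [-0.0024 -0.0009 -0.0117]
```

Emit:
apply_moves(deltas=[{"tx":0.86,"ty":-0.15,"tz":0.05,"rx":0,"ry":0,"rz":0},{"tx":0,"ty":0,"tz":0,"rx":0,"ry":0,"rz":0},{"tx":0,"ty":0,"tz":0,"rx":0,"ry":0,"rz":0}])

```text
t: 11.47
tcp_pos: [0.5742, 0.0207, 0.158]
eef_rot: [[-0.737, -0.437, 0.516], [-0.359, 0.9, 0.248], [-0.572, -0.002, -0.82]]
contact_force: [3.3, -2.8, -6.2]
grip_width: 0.024
grip_force: 31.7
```

```bash
python3 c.py
```

```text
t 11.47 ang 267.5 r 4.98 z -0.05 Ftan 2.3 Frad 3.9 Fz 6.1 rot [-0.1 -0.1  0.1] gw 0.023965206609835508
```

Emit:
apply_moves(deltas=[{"tx":0.87,"ty":0,"tz":0,"rx":0,"ry":0,"rz":0},{"tx":0,"ty":0,"tz":0,"rx":0,"ry":0,"rz":0}])

```text
t: 11.63
tcp_pos: [0.5673, 0.0177, 0.1528]
eef_rot: [[-0.737, -0.437, 0.515], [-0.359, 0.9, 0.248], [-0.572, -0.002, -0.82]]
contact_force: [3.4, -1.3, -6.1]
grip_width: 0.0238
grip_force: 31.7
```

```bash
python3 c.py
```

```text
t 11.63 ang 278.1 r 5.01 z -0.05 Ftan 1.1 Frad 2.9 Fz 6.4 rot [-0.1 -0.1  0.1] gw 0.02383153389278465
```

Emit:
apply_moves(deltas=[{"tx":0.86,"ty":0.15,"tz":0,"rx":0,"ry":0,"rz":0},{"tx":0,"ty":0,"tz":0,"rx":0,"ry":0,"rz":0}])

```text
t: 11.8
tcp_pos: [0.5602, 0.0162, 0.1478]
eef_rot: [[-0.737, -0.437, 0.515], [-0.359, 0.899, 0.249], [-0.572, -0.002, -0.82]]
contact_force: [3.9, -2.2, -8.0]
grip_width: 0.0236
grip_force: 31.7
```

```bash
python3 c.py
```

```text
t 11.8 ang 288.1 r 5.03 z -0.05 Ftan 1.2 Frad 4.3 Fz 8.0 rot [-0.1 -0.1  0.1] gw 0.023566528459230997
```

Emit:
apply_moves(deltas=[{"tx":0.82,"ty":0.2,"tz":0.1,"rx":0,"ry":0,"rz":0},{"tx":0,"ty":0,"tz":0,"rx":0,"ry":0,"rz":0}])

```text
t: 11.97
tcp_pos: [0.5545, 0.0157, 0.1439]
eef_rot: [[-0.736, -0.437, 0.517], [-0.359, 0.899, 0.25], [-0.574, -0.002, -0.819]]
contact_force: [-0.0, -0.5, -4.3]
grip_width: 0.0236
grip_force: 31.9
```

```bash
python3 c.py
```

```text
t 11.97 ang 296.0 r 5.09 z -0.04 Ftan 2.2 Frad 1.6 Fz 3.4 rot [-0.1  0.   0.1] gw 0.023643110474689963
```

Emit:
apply_moves(deltas=[{"tx":0.76,"ty":0.44,"tz":0,"rx":0,"ry":0,"rz":0},{"tx":0,"ty":0,"tz":0,"rx":0,"ry":0,"rz":0}])

```text
t: 12.13
tcp_pos: [0.5469, 0.017, 0.1395]
eef_rot: [[-0.736, -0.437, 0.517], [-0.359, 0.899, 0.25], [-0.574, -0.002, -0.819]]
contact_force: [0.2, 0.7, -4.2]
grip_width: 0.0237
grip_force: 31.9
```

```bash
python3 c.py
```

```text
t 12.13 ang 306.0 r 5.1 z -0.04 Ftan 1.9 Frad 0.7 Fz 3.7 rot [-0.1  0.   0.1] gw 0.023700317269920272
```

Emit:
apply_moves(deltas=[{"tx":0.67,"ty":0.56,"tz":0,"rx":0,"ry":0,"rz":0},{"tx":0,"ty":0,"tz":0,"rx":0,"ry":0,"rz":0}])

```text
t: 12.3
tcp_pos: [0.5396, 0.0197, 0.1357]
eef_rot: [[-0.736, -0.438, 0.517], [-0.359, 0.899, 0.25], [-0.574, -0.002, -0.819]]
contact_force: [-0.4, -0.4, -4.0]
grip_width: 0.024
grip_force: 31.9
```

```bash
python3 c.py; python3 - <<'E'
from h import *
im=read_camera("wrist");cv2.imwrite("pics/w6.png",cv2.resize(im[80:330,0:280,::-1],None,fx=2.4,fy=2.4))
E
```

```text
t 12.3 ang 315.7 r 5.1 z -0.04 Ftan 1.8 Frad 2.1 Fz 3.0 rot [-0.1  0.   0.1] gw 0.02402911735130309
```

View pics/w6.png

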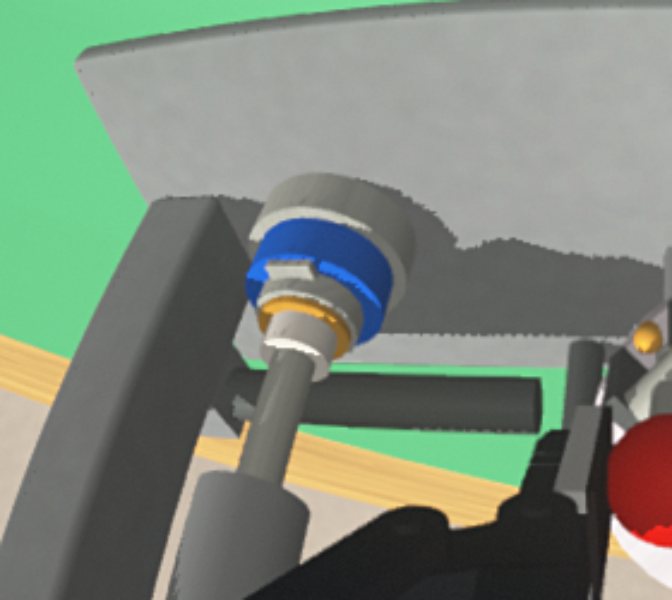

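The crop shows the white die at (300,345) just above the brass back at (300,320), still slightly clear. I'll continue in 10° steps.

Emit:
apply_moves(deltas=[{"tx":0.56,"ty":0.67,"tz":0,"rx":0,"ry":0,"rz":0},{"tx":0,"ty":0,"tz":0,"rx":0,"ry":0,"rz":0}])

```text
t: 12.52
tcp_pos: [0.5329, 0.0236, 0.1327]
eef_rot: [[-0.735, -0.437, 0.518], [-0.359, 0.899, 0.249], [-0.575, -0.003, -0.818]]
contact_force: [1.8, 0.2, -3.5]
grip_width: 0.0238
grip_force: 31.8
```

```bash
python3 c.py
```

```text
t 12.52 ang 325.1 r 5.1 z -0.04 Ftan -0.2 Frad 0.8 Fz 3.9 rot [-0.1  0.1  0.1] gw 0.02377574764854729
```

Emit:
apply_moves(deltas=[{"tx":0.44,"ty":0.75,"tz":0,"rx":0,"ry":0,"rz":0},{"tx":0,"ty":0,"tz":0,"rx":0,"ry":0,"rz":0}])

```text
t: 12.68
tcp_pos: [0.5264, 0.0287, 0.1301]
eef_rot: [[-0.735, -0.438, 0.518], [-0.36, 0.899, 0.249], [-0.575, -0.003, -0.818]]
contact_force: [3.0, 0.0, -3.5]
grip_width: 0.0241
grip_force: 31.9
```

```bash
python3 c.py
```

```text
t 12.68 ang 334.8 r 5.11 z -0.03 Ftan -1.3 Frad 0.4 Fz 4.4 rot [-0.1  0.1  0.1] gw 0.024066100319135114
```

Emit:
apply_moves(deltas=[{"tx":0.3,"ty":0.82,"tz":0,"rx":0,"ry":0,"rz":0},{"tx":0,"ty":0,"tz":0,"rx":0,"ry":0,"rz":0}])

```text
t: 12.85
tcp_pos: [0.5206, 0.0349, 0.1283]
eef_rot: [[-0.735, -0.438, 0.517], [-0.36, 0.899, 0.249], [-0.574, -0.003, -0.819]]
contact_force: [2.1, -0.9, -3.9]
grip_width: 0.0241
grip_force: 31.9
```

```bash
python3 c.py
```

```text
t 12.85 ang 344.6 r 5.11 z -0.03 Ftan -1.5 Frad 1.4 Fz 4.1 rot [-0.1  0.1  0.1] gw 0.024066720950514046
```

Emit:
apply_moves(deltas=[{"tx":0.15,"ty":0.86,"tz":0,"rx":0,"ry":0,"rz":0},{"tx":0,"ty":0,"tz":0,"rx":0,"ry":0,"rz":0}])

```text
t: 13.02
tcp_pos: [0.5157, 0.0421, 0.1273]
eef_rot: [[-0.735, -0.438, 0.517], [-0.36, 0.899, 0.249], [-0.574, -0.003, -0.819]]
contact_force: [2.8, -0.3, -2.7]
grip_width: 0.0238
grip_force: 32.0
```

```bash
python3 c.py
```

```text
t 13.02 ang 354.3 r 5.12 z -0.02 Ftan -1.6 Frad -0.3 Fz 3.6 rot [-0.1  0.   0.1] gw 0.023756431685185805
```

Contact came at about 320° and the back is now moving, so I expect it to bottom around 380°.

Emit:
apply_moves(deltas=[{"tx":0,"ty":0.87,"tz":0,"rx":0,"ry":0,"rz":0},{"tx":0,"ty":0,"tz":0,"rx":0,"ry":0,"rz":0}])

```text
t: 13.18
tcp_pos: [0.5119, 0.0498, 0.1272]
eef_rot: [[-0.736, -0.438, 0.517], [-0.36, 0.899, 0.249], [-0.574, -0.003, -0.819]]
contact_force: [2.3, -1.9, -1.8]
grip_width: 0.024
grip_force: 32.1
```

```bash
python3 c.py
```

```text
t 13.18 ang 4.0 r 5.12 z -0.01 Ftan -2.7 Frad -0.2 Fz 2.2 rot [-0.1  0.   0.1] gw 0.024045188271163965
```

Emit:
apply_moves(deltas=[{"tx":-0.15,"ty":0.86,"tz":0,"rx":0,"ry":0,"rz":0},{"tx":0,"ty":0,"tz":0,"rx":0,"ry":0,"rz":0}])

```text
t: 13.35
tcp_pos: [0.5092, 0.058, 0.128]
eef_rot: [[-0.736, -0.438, 0.517], [-0.36, 0.899, 0.249], [-0.574, -0.003, -0.819]]
contact_force: [1.8, -1.2, -2.1]
grip_width: 0.0239
grip_force: 32.1
```

```bash
python3 c.py
```

```text
t 13.35 ang 13.7 r 5.11 z -0.01 Ftan -1.9 Frad -0.1 Fz 2.3 rot [-0.1  0.   0.1] gw 0.023927899690419387
```

Emit:
apply_moves(deltas=[{"tx":-0.13,"ty":0.42,"tz":0,"rx":0,"ry":0,"rz":0},{"tx":0,"ty":0,"tz":0,"rx":0,"ry":0,"rz":0}])

```text
t: 13.52
tcp_pos: [0.5084, 0.062, 0.1286]
eef_rot: [[-0.736, -0.437, 0.517], [-0.36, 0.899, 0.249], [-0.574, -0.003, -0.819]]
contact_force: [2.6, -1.5, -2.1]
grip_width: 0.0238
grip_force: 32.2
```

```bash
python3 c.py
```

```text
t 13.52 ang 18.3 r 5.11 z -0.01 Ftan -2.3 Frad -1.0 Fz 2.7 rot [-0.1 -0.   0.1] gw 0.023802562762837466
```

Emit:
apply_moves(deltas=[{"tx":-0.17,"ty":0.4,"tz":0,"rx":0,"ry":0,"rz":0},{"tx":0,"ty":0,"tz":0,"rx":0,"ry":0,"rz":0}])

```text
t: 13.68
tcp_pos: [0.5078, 0.0662, 0.1295]
eef_rot: [[-0.736, -0.437, 0.517], [-0.359, 0.899, 0.249], [-0.573, -0.003, -0.819]]
contact_force: [1.4, -1.4, -2.1]
grip_width: 0.024
grip_force: 32.2
```

```bash
python3 c.py
```

```text
t 13.68 ang 23.2 r 5.1 z -0.0 Ftan -2.0 Frad -0.1 Fz 2.1 rot [-0.1 -0.   0.1] gw 0.024011243915825545
```

Emit:
apply_moves(deltas=[{"tx":-0.2,"ty":0.39,"tz":0,"rx":0,"ry":0,"rz":0},{"tx":0,"ty":0,"tz":0,"rx":0,"ry":0,"rz":0}])

```text
t: 13.85
tcp_pos: [0.5075, 0.0704, 0.1306]
eef_rot: [[-0.736, -0.437, 0.517], [-0.359, 0.899, 0.249], [-0.573, -0.003, -0.819]]
contact_force: [2.3, -3.7, -2.5]
grip_width: 0.0235
grip_force: 32.3
```

```bash
python3 c.py
```

```text
t 13.85 ang 28.1 r 5.1 z 0.0 Ftan -4.3 Frad -1.2 Fz 2.3 rot [-0.1 -0.   0.1] gw 0.023486132329886722
```

Emit:
apply_moves(deltas=[{"tx":-0.23,"ty":0.37,"tz":0,"rx":0,"ry":0,"rz":0},{"tx":0,"ty":0,"tz":0,"rx":0,"ry":0,"rz":0}])

```text
t: 14.02
tcp_pos: [0.5075, 0.0745, 0.1317]
eef_rot: [[-0.736, -0.437, 0.517], [-0.36, 0.899, 0.248], [-0.573, -0.003, -0.819]]
contact_force: [2.4, -3.7, -2.6]
grip_width: 0.0235
grip_force: 32.3
```

```bash
python3 c.py
```

```text
t 14.02 ang 32.9 r 5.1 z 0.01 Ftan -4.3 Frad -1.6 Fz 2.4 rot [-0.1 -0.   0.1] gw 0.023477639147503844
```

Emit:
apply_moves(deltas=[{"tx":-0.27,"ty":0.35,"tz":0,"rx":0,"ry":0,"rz":0},{"tx":0,"ty":0,"tz":0,"rx":0,"ry":0,"rz":0}])

```text
t: 14.18
tcp_pos: [0.5079, 0.0785, 0.1332]
eef_rot: [[-0.737, -0.437, 0.516], [-0.36, 0.9, 0.248], [-0.573, -0.003, -0.82]]
contact_force: [1.1, -5.1, -1.1]
grip_width: 0.0234
grip_force: 32.4
```

```bash
python3 c.py
```

```text
t 14.18 ang 37.6 r 5.09 z 0.01 Ftan -5.1 Frad -1.8 Fz 0.2 rot [-0.1 -0.1  0.1] gw 0.023442820725414728
```

Emit:
apply_moves(deltas=[{"tx":-0.15,"ty":0.16,"tz":0,"rx":0,"ry":0,"rz":0},{"tx":0,"ty":0,"tz":0,"rx":0,"ry":0,"rz":0}])

```text
t: 14.35
tcp_pos: [0.5082, 0.0802, 0.1338]
eef_rot: [[-0.737, -0.437, 0.516], [-0.36, 0.9, 0.248], [-0.572, -0.003, -0.82]]
contact_force: [-0.4, -5.6, -1.4]
grip_width: 0.0234
grip_force: 32.5
```

```bash
python3 c.py
```

```text
t 14.35 ang 39.8 r 5.09 z 0.01 Ftan -5.7 Frad -0.7 Fz -0.4 rot [-0.1 -0.1  0.1] gw 0.023425780869250793
```

Emit:
apply_moves(deltas=[{"tx":-0.18,"ty":0.19,"tz":0,"rx":0,"ry":0,"rz":0},{"tx":0,"ty":0,"tz":0,"rx":0,"ry":0,"rz":0},{"tx":0,"ty":0,"tz":0,"rx":0,"ry":0,"rz":0}])

```text
t: 14.6
tcp_pos: [0.5086, 0.0824, 0.1348]
eef_rot: [[-0.737, -0.437, 0.516], [-0.36, 0.9, 0.248], [-0.572, -0.003, -0.82]]
contact_force: [0.5, -6.4, -1.7]
grip_width: 0.0239
grip_force: 32.5
```

```bash
python3 c.py
```

```text
t 14.6 ang 42.5 r 5.08 z 0.01 Ftan -6.4 Frad -1.9 Fz 0.1 rot [-0.1 -0.1  0.1] gw 0.02391442634879858
```

Bottomed, with a slope of about 15 N/rad. Now cranking back about 125°.

Emit:
apply_moves(deltas=[{"tx":0.67,"ty":-0.91,"tz":0,"rx":0,"ry":0,"rz":0},{"tx":0.5,"ty":-1.21,"tz":0,"rx":0,"ry":0,"rz":0},{"tx":0.17,"ty":-1.29,"tz":0,"rx":0,"ry":0,"rz":0},{"tx":-0.17,"ty":-1.29,"tz":0,"rx":0,"ry":0,"rz":0},{"tx":-0.5,"ty":-1.21,"tz":0,"rx":0,"ry":0,"rz":0},{"tx":0,"ty":0,"tz":0,"rx":0,"ry":0,"rz":0}])

```text
t: 15.1
tcp_pos: [0.5312, 0.0267, 0.133]
eef_rot: [[-0.735, -0.436, 0.519], [-0.357, 0.9, 0.249], [-0.576, -0.002, -0.818]]
contact_force: [1.6, -1.3, 1.0]
grip_width: 0.0241
grip_force: 32.2
```

```bash
python3 c.py
```

```text
t 15.1 ang 328.4 r 4.9 z -0.07 Ftan -2.3 Frad -0.2 Fz -0.3 rot [-0.2  0.1  0. ] gw 0.024067251638248386
```

Emit:
apply_moves(deltas=[{"tx":-0.79,"ty":-1.04,"tz":0,"rx":0,"ry":0,"rz":0},{"tx":-1.04,"ty":-0.79,"tz":0,"rx":0,"ry":0,"rz":0},{"tx":-1.21,"ty":-0.5,"tz":0,"rx":0,"ry":0,"rz":0},{"tx":-0.86,"ty":-0.15,"tz":0,"rx":0,"ry":0,"rz":0},{"tx":0,"ty":0,"tz":0,"rx":0,"ry":0,"rz":0},{"tx":0,"ty":0,"tz":0,"rx":0,"ry":0,"rz":0}])

```text
t: 15.6
tcp_pos: [0.5699, 0.0198, 0.1554]
eef_rot: [[-0.735, -0.437, 0.519], [-0.359, 0.899, 0.25], [-0.576, -0.003, -0.818]]
contact_force: [-4.3, -0.2, 5.5]
grip_width: 0.0236
grip_force: 32.6
```

```bash
python3 c.py
```

```text
t 15.6 ang 273.4 r 4.88 z -0.08 Ftan 0.2 Frad -1.8 Fz -6.8 rot [-0.1  0.1  0.1] gw 0.023608579179519022
```

Emit:
apply_moves(deltas=[{"tx":0,"ty":0,"tz":-0.1,"rx":0,"ry":0,"rz":0},{"tx":0,"ty":0,"tz":0,"rx":0,"ry":0,"rz":0}])

```text
t: 15.77
tcp_pos: [0.5682, 0.0193, 0.1543]
eef_rot: [[-0.736, -0.437, 0.516], [-0.359, 0.899, 0.249], [-0.573, -0.002, -0.819]]
contact_force: [-1.8, 1.7, 1.4]
grip_width: 0.024
grip_force: 32.3
```

Emit:
apply_moves(deltas=[{"tx":0,"ty":0,"tz":0,"rx":0,"ry":0,"rz":0},{"tx":0,"ty":0,"tz":0,"rx":0,"ry":0,"rz":0},{"tx":0,"ty":0,"tz":0,"rx":0,"ry":0,"rz":0},{"tx":0,"ty":0,"tz":0,"rx":0,"ry":0,"rz":0},{"tx":0,"ty":0,"tz":-1,"rx":0,"ry":0,"rz":0},{"tx":0,"ty":0,"tz":-2,"rx":0,"ry":0,"rz":0},{"tx":0,"ty":0,"tz":-2,"rx":0,"ry":0,"rz":0},{"tx":0,"ty":0,"tz":-2,"rx":0,"ry":0,"rz":0},{"tx":0,"ty":0,"tz":-2,"rx":0,"ry":0,"rz":0},{"tx":0,"ty":0,"tz":0,"rx":0,"ry":0,"rz":0},{"tx":0,"ty":0,"tz":0,"rx":0,"ry":0,"rz":0}], gripper=5)

```text
t: 16.68
tcp_pos: [0.5223, -0.0037, 0.2308]
eef_rot: [[-0.734, -0.436, 0.52], [-0.358, 0.9, 0.249], [-0.576, -0.003, -0.817]]
contact_force: [-0.0, 0.4, -0.3]
grip_width: 0.05
grip_force: 0.0
```

```bash
python3 k.py end; python3 - <<'E'
from h import *
print((W(CC)+RT@[0,-.05,0]).round(3),state()["contact_force"].round(1))
im=cv2.imread("pics/end_wrist.png");cv2.imwrite("pics/e.png",cv2.resize(im[60:340,20:340],None,fx=2.1,fy=2.1,interpolation=cv2.INTER_CUBIC))
E
```

```text
wrist [263 197  35  35 959] [280.4 214.1]
scene [271 210  11  11  93] [275.8 215.1]
wrist ray at expected height, minus expected (tool): [-0.0439 -0.0462 -0.0142]
ball [0.5634 0.0174 0.1645] minus expected (tool) [-0.049  -0.0463  0.0017] ball in tool [0.0005 0.0012 0.0808]
[0.565 0.014 0.166] [ 0.5 -0.1  0.3]
```

View pics/e.png

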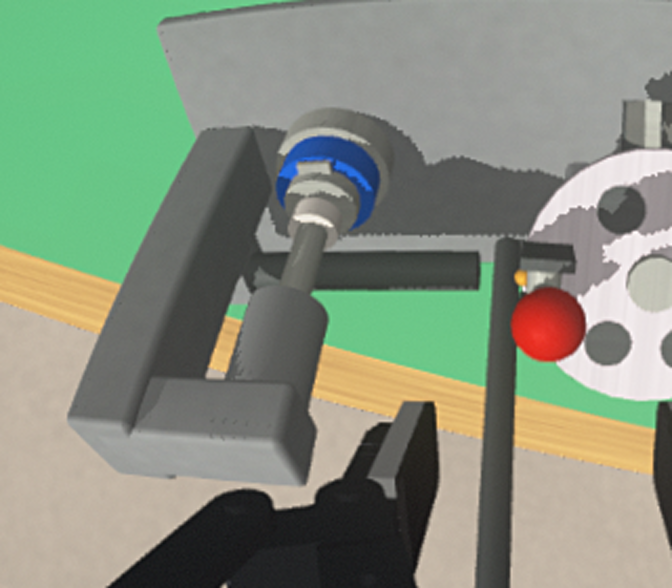

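The brass back is no longer proud at (315,195), the white die stands above it at (317,213), and the crank is out with the ball at (548,323), free of the gripper. I'm handing in.

```bash
python3 -c "
from plant import *
print(finish_job())"
```

```text
the job is handed in; nothing more can be done
None
```

I swung the crank out and it held against a pull. I then pressed the case back home, feeling it bottom at about 15 N per rad, and cranked back so the ram stands about 5.4 mm clear by my wheel-angle estimate. The arm has let go, the loupe, cup and jar were not touched, and the job is handed in at about 17 s; no verdict came back.

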